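# Make up two blood-draw kits

### The job

Make up the two blood-draw kits from the stock on the table, one thing to a bay, each standing as it stands now, flat on its bay's floor. In the three-bay tray: the tall capped tube in the end bay next to the tray's handle, the tape roll in the middle bay, and the flanged tube holder in the bay farthest from the handle; in the two-bay tray: the wide-lidded specimen pot in the bay next to the handle and the small carton in the other. Do not disturb the spouted bottle or the amber jar, and let go of everything at the end.

Things in the scene. Friction and masses are not known exactly. Their poses are not given: they have to be found in the camera images.
- tray3: Three-bay kit tray: shallow bare aluminium tray, 240 (along its x) by 90 (along its y), rim and dividers 12 high and 3 thick, floor 4 thick, 0.6 kg, loose on the table. Origin: centre of its underside. A dark wire handle loop sticks out 28 beyond its +x end, in the middle of that end, top at 12. Three bays in a row along x, each 76 by 84 inside, centred at x = +79 (next to the handle), 0 and -79, y = 0. Lies flat, z up. (Sizes in mm.)
- tray2: Two-bay kit tray: as the three-bay tray but 161 (along its x) by 90 (along its y), with one divider; rim 12 high, walls 3, floor 4 thick, 0.6 kg, loose. Origin: centre of its underside. Handle loop 28 beyond its +x end. Two bays, each 76 by 84 inside, centred at x = +39.5 (next to the handle) and -39.5, y = 0. z up; may lie at any yaw. (Sizes in mm.)
- tube_mid (a point): Tall self-standing sample tube, round: white body 30 in diameter, grey flat cap 32 in diameter over the top 22, 90 tall, about 45 g. The point is on its axis, half-way up (45 above its foot). z points up, the thing stands upright at the start. Yaw means nothing. (Sizes in mm.)
- holder_mid (a point): Flanged tube holder, white plastic, round: flat flange 44 in diameter and 4 thick at the foot, plain barrel 22 in diameter above it up to 56, black spot on top, about 30 g. The point is on its axis, half-way up (28). z points up, the thing stands upright at the start. (Sizes in mm.)
- pot_mid (a point): Wide specimen pot, round: clear body 49 in diameter, white flat lid 54 in diameter over the top 16, 50 tall, about 60 g. The point is on its axis, half-way up (25). z points up, the thing stands upright at the start. (Sizes in mm.)
- roll_mid (a point): Roll of white paper tape lying flat: ring 56 outside diameter, 32 hole, 30 tall, about 50 g. The point is on its axis, half-way up (15). z points up. (Sizes in mm.)
- carton_mid (a point): Small closed white card carton with a brown band along its middle: 60 along its x, 40 along its y, 36 tall, about 60 g. The point is its centre (18 above its underside). z points up. Rigid. (Sizes in mm.)
- bottle_mid (a point): Bystander, stands among the stock: white dispensing bottle with shoulders and a thin spout, 42 in diameter, 82 tall, loose. The point is on its axis, half-way up (41). Leave alone. (Sizes in mm.)
- jar_mid (a point): Bystander: amber jar with dark brown lid, 60 in diameter, 66 tall, loose, just beyond the stock. The point is on its axis, half-way up (33). Leave alone. (Sizes in mm.)

How it is judged:
By the outcome, as a careful person would: the job done as asked, in the order asked, and still so for the second after the job is handed in, with the robot touching nothing.
It also fails if it takes over 120 s, if anything falls off the work surface, if the arm or the gripper's body presses on something with over 40 N, if the wrist force passes 120 N, or if a joint passes its speed limit or range.

### The arm

A 6-joint arm with a two-finger parallel gripper is mounted at the origin on the work surface. World frame = base frame: x ahead of the robot, y to its left, z up, the work surface at z = 0. Lengths are in m, angles in rad, forces in N, time in s.
With the tool pointing down it reaches from about 0.325 to 0.75 m from the base axis. Payload 7.6 kg.
Tool frame: the origin (TCP) lies on the centre line of the jaws, within the pads' length; the fingertips stand 22 mm ahead of it and the grasp point (between the pads) lies 3 mm ahead of it; z points along the fingers, y is the line along which they close (so a half turn about z gives the same grasp; the last joint's range is limited). The gripper opens to 85 mm and grips with 20 to 120 N. Pads are 22 mm wide; open, the fingers measure 114 mm over their backs; the gripper's body (76 mm by 85 mm) begins 54 mm behind the grasp point. The pads swing forward as they close: fully open they stand 13 mm farther back than shut.
Start: joints at [-1.18, 0.052, 1.401, -0, 1.689, -0.07], TCP at [0.233, -0.47, 0.253] pointing down, gripper open.
Joint ranges: [-2.9, 2.9], [-0.91, 2.17], [0.12, 2.37], [-1.06, 4.2], [0.26, 2.73], [-2.93, 2.93]. Speed limits (rad/s): [2.57, 2.57, 3.01, 3.14, 3.14, 3.14].

### API

Orientations are given as a unit quaternion [x, y, z, w].
In Python, from workcell import ctrl, ik, state, cams, order gives the robot as it stands. Calls block until the motion is done:
- ctrl.move_ptp(position, orientation): joint-space move of the TCP to a pose.
- ctrl.line_to(position, rotation=None, speed=0.15, until_force=None): straight line of the TCP; rotation=None keeps the orientation; speed is the mean speed in m/s. With until_force (N) it stops when the force on the tool has changed by that much, and returns True; else False.
- ctrl.movej(angles): joint-space move.
- ctrl.open_gripper() and ctrl.grab(effort=None): open the fingers fully, or close them until they stop; effort is the grip in N (None keeps the last).
- ctrl.dwell(seconds).
- ik(position, orientation): joint angles nearest the present ones, or None.
- state(): the state.
- cams.snapshot(name): name is "side" or "top" or "wrist"; returns the picture (480x640x3 uint8, red, green, blue); there is no depth.
- cams.camera_model(name): a dict with "camera_matrix" (3x3 intrinsics, pixels), "dist_coeffs" ([k1, k2, p1, p2, k3] as OpenCV has them; the pictures are not rectified), "R" (3x3) and "t" (3): a world point X has camera coordinates R X + t; the wrist camera has in their place "T_tool_cam" (4x4, takes a point from camera to tool coordinates, whose origin is the TCP and whose axes are the flange's). Camera axes: x right, y down, z forward; pixel columns grow to the right and rows downward; lengths in m; the calibration is good to about 2 mm. A picture is of the moment at which its call begins: read the wrist's pose just before it. camera_model takes no time and is no camera call.
A pose or a line that the arm cannot do raises ctrl.MotionError and nothing moves.
- order.close_job(): hands the job in; it is judged then, once.
The state is a dict: "t": time; "joint_positions": joint angles; "dq": joint speeds; "joint_torque": joint torques, N m; "ee_pos": TCP position; "tcp_rot": TCP orientation; "ft_force": force on the tool from outside, world axes, zero at the start; "torque": the same for the moment, N m; "gripper_width": finger opening in m; "gripper_force": force on a finger pad.
Only numpy, scipy, OpenCV 4.12 (cv2) and the standard library are available. Lean on these libraries where they do the work, as an engineer would, in place of code of your own. Each camera call takes 0.05 s, during which the arm holds its last target. There are 200 camera calls.

## Working session

There is one attempt and no reset: what is moved stays moved. The work goes in short steps, each a Python script; the robot and the scene stay as the last script left them, time stands still between calls to the robot, and variables do not carry over. Pictures are saved under pics/ and viewed, at most 14 in all, crops included, and the job is handed in when it is done.

```bash
ls; mkdir -p pics; python3 - <<'E'
from workcell import ctrl, ik, state, cams, order
import cv2
for n in ("top","side"):
    cv2.imwrite(f"pics/{n}0.png",cams.snapshot(n)[:,:,::-1])
    m=cams.camera_model(n); print(n,m)
print(cams.camera_model("wrist")); print(state())
E
```

```text
pics
top {'camera_matrix': array([[490.94386444,   0.        , 317.8034615 ],
       [  0.        , 490.94386444, 235.40078481],
       [  0.        ,   0.        ,   1.        ]]), 'dist_coeffs': array([-0.04028975,  0.        ,  0.        ,  0.        ,  0.        ]), 'R': array([[-0.01472282, -0.99963752,  0.02254039],
       [-0.98930358,  0.0112913 , -0.14543361],
       [ 0.14512639, -0.02444048, -0.98911121]]), 't': array([-0.00570654,  0.61265014,  1.02967007])}
side {'camera_matrix': array([[466.82046848,   0.        , 321.41106353],
       [  0.        , 466.82046848, 242.68590377],
       [  0.        ,   0.        ,   1.        ]]), 'dist_coeffs': array([0.00623859, 0.        , 0.        , 0.        , 0.        ]), 'R': array([[-0.88396171, -0.4671285 , -0.02006633],
       [-0.21332158,  0.44112154, -0.8717257 ],
       [ 0.41605961, -0.76629155, -0.48958314]]), 't': array([0.53237658, 0.19305111, 0.54596839])}
{'camera_matrix': array([[428.53832536,   0.        , 321.3298153 ],
       [  0.        , 428.53832536, 240.74540256],
       [  0.        ,   0.        ,   1.  
[... 458 characters left out ...]
t': 0.1, 'joint_positions': array([-1.18031447e+00,  5.27922715e-02,  1.40159581e+00, -2.10368810e-06,
        1.68859700e+00, -7.02975896e-02]), 'dq': array([-0.0002365 , -0.0021096 , -0.00218413, -0.00122673, -0.0022078 ,
       -0.00011598]), 'joint_torque': array([ 1.59878669e-03, -3.82580638e+01, -3.60984457e+01, -1.63667420e-05,
        4.77159701e-03,  3.47428863e-05]), 'ee_pos': array([ 0.23337367, -0.47002414,  0.25256077]), 'tcp_rot': array([ 9.73577266e-01,  2.28356789e-01, -1.12014628e-04, -6.87147538e-04]), 'ft_force': array([ 1.14093485,  0.65091171, -0.29572603]), 'torque': array([0.02277679, 0.01123434, 0.03423559]), 'gripper_force': 0.0, 'gripper_width': 0.08565790542121117}
```

View pics/top0.png

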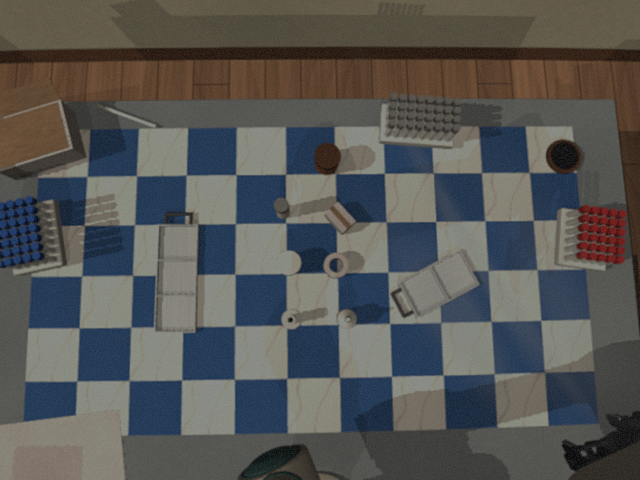

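View pics/side0.png

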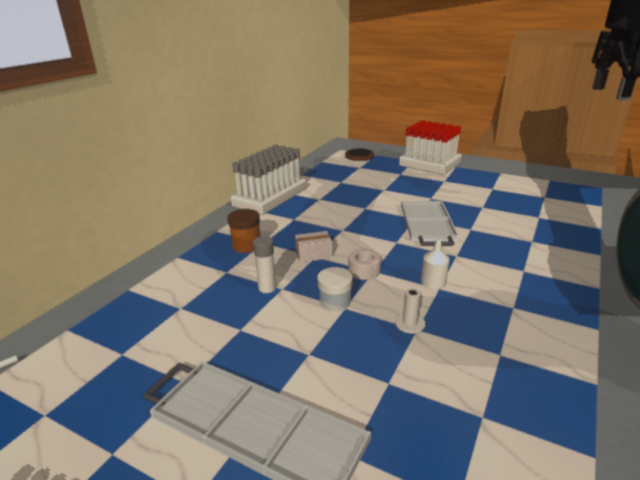

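The top view shows tray3 on the left (~177,280, handle at the far end) and tray2 on the right (~437,283, handle to lower left). The stock is tube (281,205), carton (340,217), pot (290,262), roll (336,265) and holder (290,319). The bystanders are bottle (347,318) and jar (327,158). The side view agrees.

```bash
cat > h.py <<'E'
from workcell import ctrl, ik, state, cams, order
import cv2, numpy as np
from scipy.spatial.transform import Rotation as R
def cam(name, s=None):
    m=cams.camera_model(name); K=m["camera_matrix"]; d=m["dist_coeffs"]
    if name=="wrist":
        T=np.eye(4); T[:3,:3]=R.from_quat(s["tcp_rot"]).as_matrix(); T[:3,3]=s["ee_pos"]
        T=T@m["T_tool_cam"]; Rc=T[:3,:3].T; t=-Rc@T[:3,3]
    else: Rc,t=np.array(m["R"]),np.array(m["t"])
    return K,d,Rc,t
def cast(c,px,z):
    K,d,Rc,t=c
    u=cv2.undistortPoints(np.float64(px).reshape(-1,1,2),K,d).reshape(-1,2)
    r=np.c_[u,np.ones(len(u))]@Rc; o=-Rc.T@t
    return (o+r*((z-o[2])/r[:,2])[:,None])[:,:2]
def q(yaw): return [np.cos(yaw/2),np.sin(yaw/2),0,0]   # tool x at yaw, tool y at yaw-90deg
def snap(name,f):
    s=state(); im=cams.snapshot(name); cv2.imwrite(f"pics/{f}.png",im[:,:,::-1])
    return cam(name,s),im
E
python3 - <<'E'
from h import *
import pickle
np.set_printoptions(precision=4,suppress=True)
c=cam("top")
P=dict(tube=((281,199),.09),carton=((340,217),.036),pot=((290,260),.05),roll=((336,265),.03),holder=((290,319),.056),bottle=((347,313),.08),jar=((327,155),.066),t3h=((179,217),.01),t3=((177,278),.01),t2h=((403,302),.01),t2=((440,283),.01))
for k,(p,z) in P.items(): print(k,cast(c,p,z)[0])
out={}
for f,xy in (("w_t2",(.42,-.22)),("w_stock",(.47,.04)),("w_t3",(.42,.28))):
    ctrl.move_ptp([*xy,.27],q(0)); ctrl.dwell(.2); cc,_=snap("wrist",f); out[f]=cc
pickle.dump(out,open("cams.pkl","wb")); print(state()["t"],state()["joint_positions"])
E
```

```text
tube [0.6846 0.0641]
carton [ 0.6546 -0.0639]
pot [0.5588 0.0473]
roll [ 0.5484 -0.0532]
holder [0.433  0.0479]
bottle [ 0.4441 -0.071 ]
jar [ 0.7881 -0.0361]
t3h [0.6634 0.2994]
t3 [0.5254 0.3003]
t2h [ 0.4654 -0.2023]
t2 [ 0.5064 -0.2877]
4.0417 [ 0.5127 -0.0092  1.4299 -0.0001  1.7207  2.0853]
```

View pics/w_stock.png

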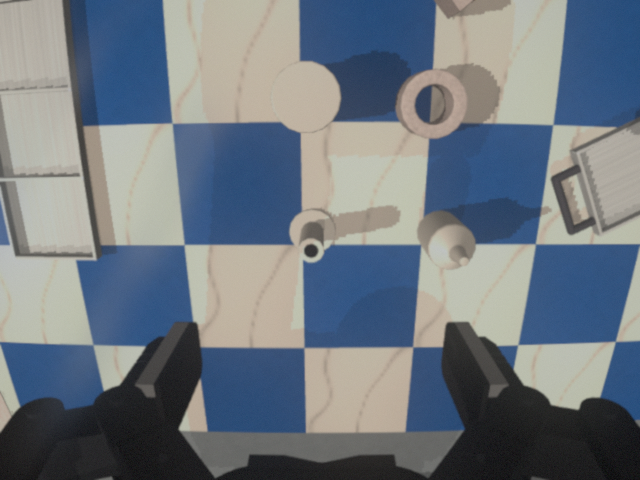

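View pics/w_t3.png

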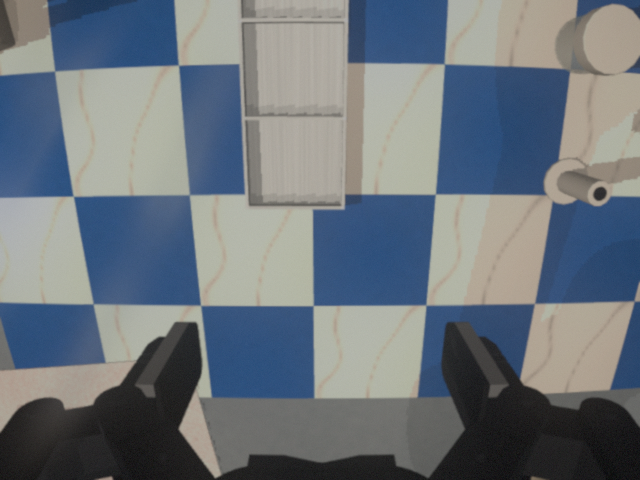

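View pics/w_t2.png

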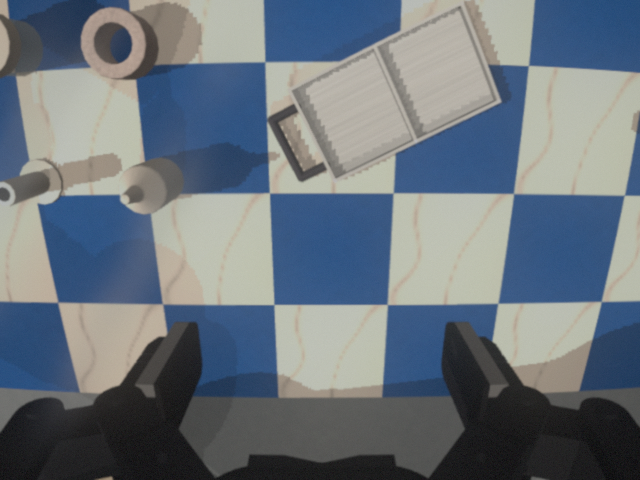

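In the stock view, pot lid is at (306,97), roll at (432,104), holder top at (311,250) and bottle at (447,240). Tray3's near end corners are (248,207) and (345,207). Tray2's corners are (292,90), (465,5), (499,100) and (338,178). I need one farther view for the tube and carton, and one for tray3's handle end.

```bash
python3 - <<'E'
from h import *
import pickle
np.set_printoptions(precision=4,suppress=True)
out=pickle.load(open("cams.pkl","rb"))
for f,xy in (("w_t3b",(.56,.26)),("w_stockb",(.60,.02))):
    ctrl.move_ptp([*xy,.25],q(0)); ctrl.dwell(.2); cc,_=snap("wrist",f); out[f]=cc
pickle.dump(out,open("cams.pkl","wb")); print(state()["t"])
print("t2 corners",cast(out["w_t2"],[(292,90),(465,5),(499,100),(338,178)],.012))
print("t3 near",cast(out["w_t3"],[(248,208),(345,208),(245,118),(346,118)],.012))
c=out["w_stock"]
for n,p,z in (("pot",(306,97),.05),("roll",(432,104),.03),("holder",(311,250),.056),("holderfoot",(312,231),.004)): print(n,cast(c,p,z)[0])
c=out["w_t2"]
for n,p,z in (("roll",(115,42),.03),("holder",(7,192),.056)): print(n,cast(c,p,z)[0])
E
```

```text
6.125
t2 corners [[ 0.508  -0.1964]
 [ 0.5768 -0.3385]
 [ 0.5016 -0.374 ]
 [ 0.4329 -0.2358]]
t3 near [[0.4068 0.3455]
 [0.4065 0.2572]
 [0.4864 0.344 ]
 [0.4859 0.2574]]
pot [0.5526 0.0502]
roll [ 0.5477 -0.0515]
holder [0.4313 0.0474]
holderfoot [0.4317 0.0476]
roll [ 0.5481 -0.0561]
holder [0.4325 0.0433]
```

View pics/w_t3b.png

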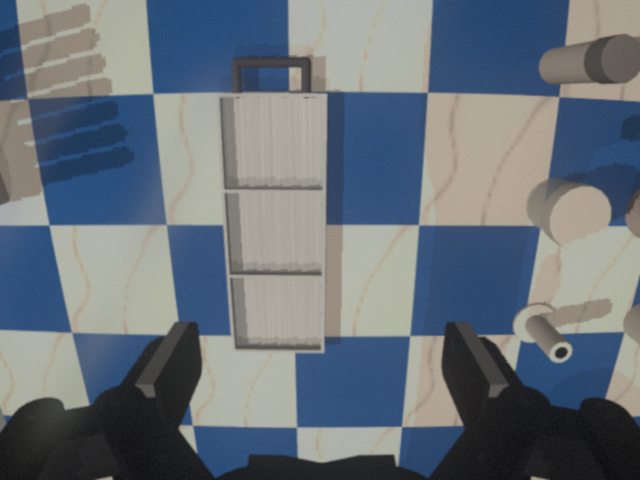

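View pics/w_stockb.png

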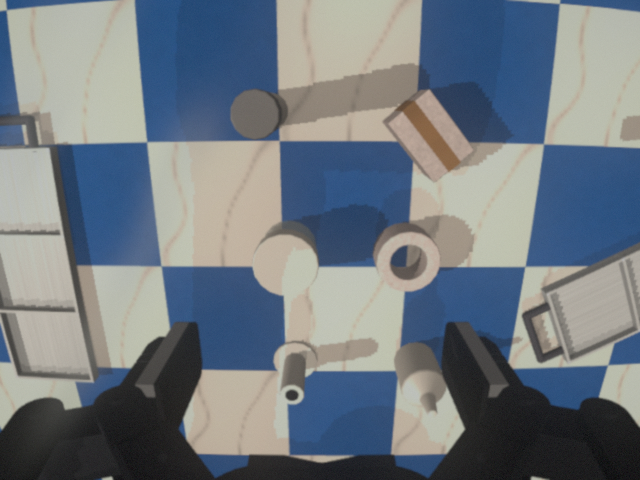

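w_t3b shows tray3's rim corners at (220,94), (328,94), (235,350) and (325,352), with the handle at the far (+x) end. w_stockb shows the tube cap at (255,113), the carton top at about (425,90), (473,150), (436,181) and (386,122), the pot lid at (286,260) and the roll at (407,254).

```bash
python3 - <<'E'
from h import *
import pickle
np.set_printoptions(precision=4,suppress=True)
out=pickle.load(open("cams.pkl","rb"))
c=out["w_t3b"]; k=cast(c,[(220,94),(328,94),(325,352),(235,350)],.012); print("t3",k,k.mean(0))
a=(k[0]+k[1]-k[2]-k[3]); print("yaw",np.degrees(np.arctan2(a[1],a[0])),np.linalg.norm(a)/2)
for n,p,z in (("holder",(561,352),.056),("pot",(578,212),.05)): print(n,cast(c,p,z)[0])
k=cast(out["w_t2"],[(292,90),(465,5),(499,100),(338,178)],.012)
a=(k[0]+k[3]-k[1]-k[2]); print("t2",k.mean(0),np.degrees(np.arctan2(a[1],a[0])),np.linalg.norm(a)/2)
c=out["w_stockb"]
for n,p,z in (("tube",(255,113),.09),("pot",(286,260),.05),("roll",(408,254),.03),("holder",(292,395),.056),("bottle",(431,403),.082)): print(n,cast(c,p,z)[0])
k=cast(c,[(425,90),(473,150),(436,181),(386,122)],.036);a=(k[0]+k[3]-k[1]-k[2]);print("carton",k.mean(0),np.degrees(np.arctan2(a[1],a[0])),np.linalg.norm(a)/2,np.linalg.norm(k[0]-k[3]))
# mask-based: top-lit bright/dark shapes for tube cap
im=cv2.cvtColor(cv2.imread("pics/w_stockb.png"),cv2.COLOR_BGR2HSV)
brown=cv2.inRange(im,(5,110,50),(18,255,170)); n,l,st,ce=cv2.connectedComponentsWithStats(brown)
for i in range(1,n):
    if st[i,4]>300: pts=cast(c,np.argwhere(l==i)[:,::-1],.036); print("band",ce[i],st[i],cv2.minAreaRect(np.float32(pts*1000)))
for y0 in (0,): 
  for x,y,z,nm in ((.684,.064,.2,"tube"),(.65,-.064,.05,"carton"),(.604,.3,.1,"bay")):
    for yw in (0,.6,-.6,-1.0): print(nm,yw,ik([x,y,z],q(yw)) is not None)
E
```

```text
t3 [[0.6451 0.3423]
 [0.6445 0.2552]
 [0.4062 0.2568]
 [0.4079 0.3447]] [0.526  0.2998]
yaw -0.4911082488387952 0.23773511819898582
holder [0.4312 0.0476]
pot [0.5576 0.0544]
t2 [ 0.5048 -0.2862] 116.12838513236149 0.15611771089255289
tube [0.6725 0.0635]
pot [0.5576 0.0496]
roll [ 0.5555 -0.0523]
holder [0.4307 0.0472]
bottle [ 0.4424 -0.0702]
carton [ 0.654  -0.0625] 42.83063790019034 0.0608630166675457 0.03710849119756521
band [430.5904 135.1644] [ 403  102   56   68 1040] ((654.2424926757812, -63.07894515991211), (60.837467193603516, 10.320977210998535), 40.68197250366211)
tube 0 True
tube 0.6 True
tube -0.6 True
tube -1.0 True
carton 0 True
carton 0.6 True
carton -0.6 True
carton -1.0 True
bay 0 True
bay 0.6 True
bay -0.6 True
bay -1.0 False
```

Estimates are consistent, so I'll place the tube first. I'll close along world x for that pick, since x is the less certain direction, and cross-check with the side camera.

```bash
cat >> h.py <<'E'
T3=np.array([.526,.2998]); Y3=np.radians(-.5); T2=np.array([.505,-.2866]); Y2=np.radians(116.1)
def bay(T,Y,dx): return T+dx*np.array([np.cos(Y),np.sin(Y)])
H=.22
def pick(xy,z,yaw,effort=30):
    ctrl.open_gripper(); ctrl.move_ptp([*xy,H],q(yaw)); ctrl.line_to([*xy,z],speed=.2)
    ctrl.grab(effort); w=state(); ctrl.line_to([*xy,H],speed=.2)
    s=state(); print("width",w["gripper_width"],"after lift",s["gripper_width"],s["gripper_force"],"t",s["t"])
def place(xy,z,yaw):
    z+=.004; ctrl.move_ptp([*xy,H],q(yaw)); ctrl.line_to([*xy,z+.006],speed=.15)
    hit=ctrl.line_to([*xy,z-.002],speed=.015,until_force=4); s=state()
    print("hit",hit,"z-zexp",s["ee_pos"][2]-z); ctrl.open_gripper(); ctrl.line_to([*xy,H],speed=.2)
    print("t",state()["t"])
E
python3 - <<'E'
from h import *
np.set_printoptions(precision=4,suppress=True)
print("side tube",cast(cam("side"),[(263,241)],.09))
pick((.674,.0637),.080,np.pi/2)
b=bay(T3,Y3,.079); ctrl.move_ptp([*b,H],q(Y3)); ctrl.dwell(.1); snap("wrist","held_tube"); print(b,state()["ee_pos"],state()["gripper_width"])
E
```

```text
side tube [[0.6729 0.0596]]
width 0.031077543786075704 after lift 0.031160853024577575 29.73177194595337 t 9.925
[0.605  0.2991] [0.6052 0.2987 0.2199] 0.030943497101040746
```

```bash
python3 - <<'E'
from h import *
b=bay(T3,Y3,.079); place(b,.080,Y3)
ctrl.move_ptp([.50,.12,.25],q(0)); ctrl.dwell(.1); c,_=snap("wrist","chk1")
import pickle; o=pickle.load(open("cams.pkl","rb")); o["chk1"]=c; pickle.dump(o,open("cams.pkl","wb"))
E
```

```text
hit True z-zexp 0.0006307412026032716
t 14.8833
```

View pics/chk1.png

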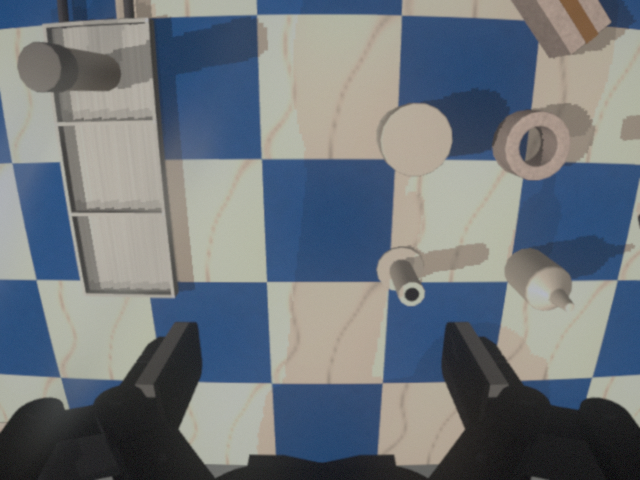

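The tube stands in the handle bay, with its foot near (105,75) and the bay spanning about 50–155 by 25–120. The tray appears unmoved. Next, the roll and the holder.

```bash
python3 - <<'E'
from h import *
import pickle
np.set_printoptions(precision=4,suppress=True)
c=pickle.load(open("cams.pkl","rb"))["chk1"]
print(cast(c,[(532,145)],.03),cast(c,[(412,294)],.056),cast(c,[(416,139)],.05))
r=(cast(c,[(532,145)],.03)[0]+[.55,-.053])/2; print(r)
pick(r,.033,0); place(bay(T3,Y3,0),.033,Y3)
pick((.4312,.0474),.040,0,25); place(bay(T3,Y3,-.079),.040,Y3)
ctrl.move_ptp([.47,.15,.25],q(0)); ctrl.dwell(.1); snap("wrist","chk2")
E
```

```text
[[ 0.5485 -0.0477]] [[0.4309 0.0473]] [[0.5533 0.0512]]
[ 0.5493 -0.0503]
width 0.05370925407548429 after lift 0.05368856806490488 31.88730656867847 t 19.4167
hit True z-zexp 0.0011886125411098986
t 23.975
width 0.021528861479658157 after lift 0.02122220418743085 24.449028074741364 t 27.9417
hit True z-zexp 0.0003021528920133035
t 32.3333
```

View pics/chk2.png

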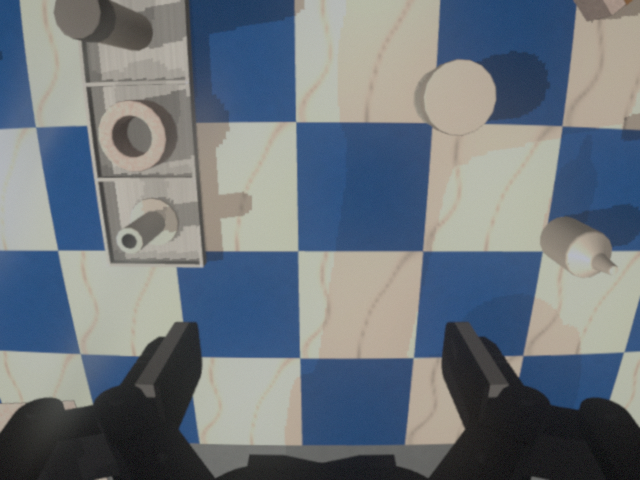

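All three are in tray3's bays: roll at (132,135), holder flange at (153,222), tube at the far end. Next, the pot and the carton.

```bash
python3 - <<'E'
from h import *
pick((.5565,.0505),.046,np.pi/2,25); place(bay(T2,Y2,.0395),.046,Y2)
pick((.6541,-.0629),.034,np.radians(41.3),25); 
b=bay(T2,Y2,-.0395); ctrl.move_ptp([*b,H],q(Y2)); ctrl.dwell(.1); snap("wrist","held_carton"); print(state()["t"])
E
```

```text
width 0.053069516600720915 after lift 0.05322204797728463 26.407891809940338 t 37.3667
hit True z-zexp 0.0012669814522728237
t 41.625
width 0.039556506247787504 after lift 0.039591666831151465 25.777065753936768 t 45.9917
47.7
```

View pics/held_carton.png

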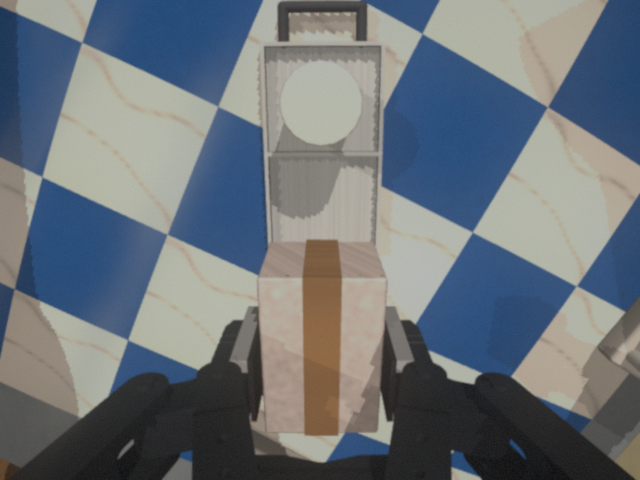

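The pot is in the handle bay (lid ~(320,103)) and the carton hangs aligned with the tray. I'll check the carton's centring and the tray's position before lowering.

```bash
python3 - <<'E'
from h import *
np.set_printoptions(precision=4,suppress=True)
s=state(); c=cam("wrist",s); u=np.array([np.cos(Y2),np.sin(Y2)])
f=cast(c,[(322,278),(322,434)],H+.002); print("carton edges rel TCP along tray x",(f-s["ee_pos"][:2])@u, "lat",(f-s["ee_pos"][:2])@[-u[1],u[0]])
d=cast(c,[(324,153),(322,44)],.012); print("tray divider rel T2",(d-T2)@u,"lat",(d-T2)@[-u[1],u[0]], "TCP rel T2",(s["ee_pos"][:2]-T2)@u)
E
```

```text
carton edges rel TCP along tray x [ 0.0304 -0.0293] lat [0.0005 0.0004]
tray divider rel T2 [0.0029 0.0807] lat [-0.0019 -0.0003] TCP rel T2 -0.039212450100311144
```

```bash
python3 - <<'E'
from h import *
place(bay(T2,Y2,-.0395),.034,Y2)
ctrl.move_ptp([.46,-.22,.27],q(0)); ctrl.dwell(.1); snap("wrist","fin_w")
ctrl.movej([-1.18,0.052,1.401,0,1.689,-.07]); ctrl.dwell(.3)
a=cams.snapshot("side"); b=cams.snapshot("top")
w=cv2.imread("pics/fin_w.png"); cv2.imwrite("pics/fin.png",np.vstack([np.hstack([cv2.resize(w,(400,300)),cv2.resize(b[:,:,::-1],(400,300))]),cv2.resize(a[100:,:,::-1],(800,300))*1]))
E
```

```text
hit True z-zexp 0.000609504991362142
t 51.275
```

View pics/fin.png

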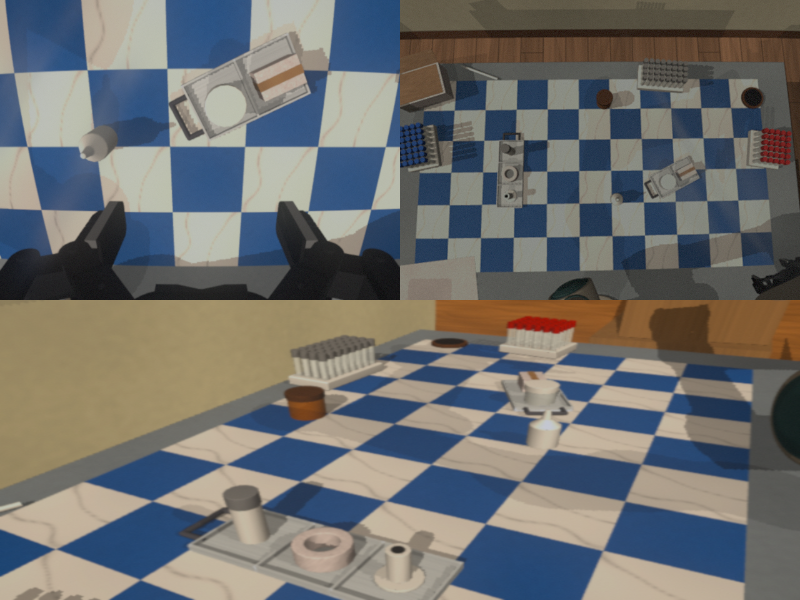

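The final pictures show all five items upright in their bays: tube, roll and holder in tray3, pot (227,103) and carton (278,75) in tray2. The bottle and jar look where they were, so I'm handing in.

```bash
python3 -c "
from workcell import order,state
print(state()['t']); print(order.close_job())"
```

```text
54.9333
the job is handed in; nothing more can be done
None
```

Both kits are made up as asked, everything released and the bottle and jar left alone; I handed the job in at about 55 s, and no verdict came back.

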